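# Put the printing tools back on their shadow boards

### The arm

A 7-joint arm with a two-finger parallel gripper is mounted at the origin on the work surface. World frame = base frame: x ahead of the robot, y to its left, z up, the work surface at z = 0. Lengths are in m, angles in rad, forces in N, time in s.
With the tool pointing down it reaches from about 0.425 to 0.975 m from the base axis. Payload 16.7 kg.
Tool frame: the origin (TCP) lies on the centre line of the jaws, within the pads' length; the fingertips stand bot.tips_ahead ahead of it and the grasp point (between the pads) lies 2 mm behind it (bot.tips_ahead is the distance from the TCP to the fingertips, in m); z points along the fingers, x is the direction in which the jaws open and shut, and the axes are right-handed (so a half turn about z gives the same grasp; the last joint's range is limited). The gripper opens to 85 mm and grips with 20 to 120 N. Pads are 22 mm wide; open, the fingers measure 114 mm over their backs; the gripper's body (76 mm by 85 mm) begins 54 mm behind the grasp point. The pads swing forward as they close: fully open they stand 13 mm farther back than shut.
Start: joints at [-1.49, 0.426, 0.074, 1.606, -0.034, 1.111, -0.067], TCP at [0.154, 0.657, 0.248] pointing down, gripper open.
Joint ranges: [-2.85, 2.85], [-0.5, 2.14], [-1.23, 1.37], [0.21, 2.46], [-1.02, 4.16], [0.16, 2.05], [-2.73, 2.73]. Speed limits (rad/s): [1.89, 1.89, 2.39, 2.39, 3.01, 3.01, 3.01].

### API

Orientations are given as a unit quaternion [w, x, y, z].
In Python, from plant import bot gives the robot as it stands.
- The arm moves only by the tool drive_tool, never from a script. Its arguments are lists of equal length, an entry for each row: "xyz": the shift along the tool's x, y, z in mm, a list of three; "angular": the turn, a rotation vector about the tool's x, y, z in degrees, a list of three; "gripper": the opening, from 0 (shut) to 1 (fully open). In form: {"xyz": [[dx, dy, dz], ...], "angular": [[wx, wy, wz], ...], "gripper": [gripper, ...]}. A call has 1 to 20 rows; each row is the pose to reach, as a shift and turn from the pose commanded when the call began, along the tool's axes at that moment; what a row does not reach only later rows make up. A row lasts 1/10 s, in which the tool goes at most 50 mm and 8.59 degrees, less where a joint would pass 70% of its speed; a pose out of reach is approached as far as the arm can. A call with a gripper value outside its range is refused whole. The fingers move at their own pace and stop on an object; "force" is the grip in N (left out, the last holds). Time passes only in rows, so rows that repeat a pose let the fingers close. It gives the time, the measured TCP pose, the force and the opening at its end, in the units of the state.
- bot.observe(): the state, without advancing time (a new reading comes with each control period).
- bot.get_image(name): name is "scene" or "top" or "wrist"; returns the picture (480x640x3 uint8, red, green, blue); there is no depth.
- bot.camera_params(name): a dict with "vfov" (degrees; the focal length in pixels is half the picture's height over the tangent of half this angle, whatever the lens; pixels are square), "cx", "cy" (the principal point, pixels), "k1" (the pictures are not rectified: a ray, as slopes to the right and down, at radius r is drawn at 1 + k1 r^2 times it, then the intrinsics apply), "R" (3x3) and "t" (3): a world point X has camera coordinates R X + t. Camera axes: x right, y down, z forward; pixel columns grow to the right and rows downward; lengths in m; the calibration is good to about 2 mm. A picture is of the moment at which its call begins: read the wrist's pose just before it. camera_params takes no time and is no camera call; for the wrist camera it gives the pose at the moment of the call.
- bot.hand_in(): hands the job in, once; it reports no verdict.
Trained networks look in the newest picture that a camera, given by its name, has taken for a name from the list of things; names that differ only in an ending like _2 or _b are one class to them, and where a whole thing is asked for, a point or a joint stands for the part that bears it (a point fixed in the world has none). Each returns a list of dicts, best first, with "confidence" (0 to 1); they miss things now and then, are a little off and sometimes report something else, mostly with a low value. They report only what shows in the picture. A call takes as long as a camera call. They do not tell look-alikes from the thing itself.
- bot.masks_of(thing, camera): "pixels" (480x640 bool, what is visible of it) and "rect" ([centre column, centre row, width, height] in pixels, round what is visible of it).
The state is a dict: "time_s": time; "joint_positions": joint angles; "qvel": joint speeds; "joint_efforts": joint torques, N m; "position": TCP position; "orientation": TCP orientation; "wrist_force": force on the tool from outside, world axes, zero at the start; "moment": the same for the moment, N m; "opening": finger opening in m.
Only numpy, scipy, OpenCV 4.12 (cv2) and the standard library are available. Lean on these libraries where they do the work, as an engineer would, in place of code of your own. Each camera call takes 0.05 s, during which the arm holds its last target.

### The job

Tidy the printmaking bench: lay each of the four tools (wide brayer, narrow brayer, baren and ink knife) flat on the white shadow board painted with its own silhouette, covering the silhouette and pointing the same way, handle over handle (the round baren may be turned any way). Set the tools down, do not drop them, and leave the ink jar standing where it is.

Things in the scene. Friction and masses are not known exactly. Their poses are not given: they have to be found in the camera images.
- wide_brayer_mid (a point): Ink brayer lying flat, 160 mm long, 32 high, 170 g: black roller 75 mm wide, 32 mm thick (fixed), in a steel yoke; black neck block, pale wooden handle. Point: mid-length, 16 mm above its support, in the neck block (20 mm wide along y, 24 high, x -18 to +34 mm): grip here, closing along y. x from handle to roller, z up. Roller axis at x +58 mm, handle end at x -85.
- narrow_brayer_mid (a point): Ink brayer lying flat, 160 mm long, 32 high, 120 g: black roller 34 mm wide, 32 mm thick (fixed), in a steel yoke; black neck block, pale wooden handle. Point: mid-length, 16 mm above its support, in the neck block (20 mm wide along y, 24 high, x -18 to +34 mm): grip here, closing along y. x from handle to roller, z up. Roller axis at x +58 mm, handle end at x -85.
- baren_mid (a point): Baren (rubbing disc) lying face down, 150 g: black disc, diameter 92 mm, 10 mm thick, with a pale wooden bridge handle across its top: bar 68 mm long (x), 18 wide (y), 26 to 38 mm above the underside, on a foot at each end. Point: on the disc's axis, 20 mm above the underside; z up. Grip the middle of the bar from above, closing along y.
- ink_knife_mid (a point): Ink knife lying flat, 180 mm long, 100 g: brown wooden handle 26 mm wide (y), 18 high; brass collar; steel blade 14 mm wide, 3 thick, round tip, held 8 mm above the support. Point: in the handle near the balance, 9 mm above the support; handle x -64 to +28 mm, blade tip x +114. x from handle to blade, z up. Grip here, closing along y.
- wide_board_mark (a point): White shadow board fixed flat on the bench, 190 x 112 x 6 mm, with a dark full-size silhouette of the wide brayer. Point: on its top face (6 mm above the bench), middle of the drawn roller (75 mm wide). z up, x from drawn handle to drawn roller. Tool in place: rollers coincide, its point at x -58 mm, y 0 from here (5 mm off the board's centre).
- narrow_board_mark (a point): White shadow board fixed flat on the bench, 190 x 112 x 6 mm, with a dark full-size silhouette of the narrow brayer. Point: on its top face (6 mm above the bench), middle of the drawn roller (34 mm wide). z up, x from drawn handle to drawn roller. Tool in place: rollers coincide, its point at x -58 mm, y 0 from here (5 mm off the board's centre).
- baren_board_mark (a point): White shadow board fixed flat on the bench, 190 x 112 x 6 mm, with a dark full-size silhouette of the baren (92 mm disc). Point: on its top face (6 mm above the bench), centre of the drawn disc and of the board. z up, x from one end to the other. The baren belongs with its axis here, turned any way.
- knife_board_mark (a point): White shadow board fixed flat on the bench, 190 x 112 x 6 mm, with a dark full-size silhouette of the ink knife. Point: on its top face (6 mm above the bench), middle of the drawn blade (the thinner half). z up, x from drawn handle to drawn blade. Tool in place: blades coincide, its point at x -72 mm, y 0 from here (26 mm off the board's centre).
- ink_jar_mid (a point): Closed amber glass ink jar with a black cap, 54 mm in diameter, 62 mm high, standing between tools and boards; not to be knocked over or pushed away. Point: on its axis at mid-height.
Things that resemble listed ones, but are neither listed nor needed, are in the scene too. What is shaped like the part that bears wide_board_mark but red is not meant. What is shaped like the part that bears narrow_brayer_mid but purple is not meant.

How it is judged:
By the outcome, as a careful person would: the job done as asked, in the order asked, and still so for the second after the job is handed in, with the robot touching nothing.
It also fails if it takes over 120 s, if anything falls off the work surface, if the arm or the gripper's body presses on something with over 40 N, if the wrist force passes 120 N, or if a joint passes its speed limit or range.

## Working session

There is one attempt and no reset: what is moved stays moved. The work goes in short steps, Python scripts to look and compute and a tool call to move; the robot and the scene stay as the last step left them, time stands still between calls to the robot, and variables do not carry over. Pictures are saved under pics/ and viewed, and the job is handed in when it is done.

Besides the shell and the picture viewer there is one more tool, called after ">>>" by a JSON object that holds its "name" and its "arguments". drive_tool: Moves the arm, as the interface text tells. Its arguments: {"type":"object","properties":{"xyz":{"type":"array"},"angular":{"type":"array"},"gripper":{"type":"array"},"force":{"type":"number"}},"required":["xyz","angular","gripper"]}

```bash
ls; mkdir -p pics
python3 - <<'E'
from plant import bot
import cv2
s=bot.observe();print({k:s[k] for k in('time_s','position','orientation','opening')},bot.tips_ahead)
for n in('scene','top','wrist'):
    im=bot.get_image(n);cv2.imwrite(f'pics/a_{n}.png',im[:,:,::-1])
    print(n,bot.camera_params(n))
E
```

```text
pics
{'time_s': 0.0, 'position': array([0.15435792, 0.6566919 , 0.24758143]), 'orientation': array([ 4.54561872e-04,  7.83837728e-01,  6.20965349e-01, -4.94058513e-04]), 'opening': 0.08514846707420172} 0.017
scene {'vfov': 42.137384737964226, 'cx': 301.80463462825986, 'cy': 239.7461386854467, 'k1': -0.06930633322324228, 'R': array([[ 0.79214827,  0.61022062, -0.01148568],
       [ 0.50924559, -0.67120779, -0.53865483],
       [-0.33640756,  0.42084546, -0.84244825]]), 't': array([-0.3492246 , -0.16982225,  1.65337123])}
top {'vfov': 47.51354326300563, 'cx': 322.1817410649422, 'cy': 244.10395842272806, 'k1': -0.14905231095642166, 'R': array([[ 0.02329899, -0.9997235 , -0.00317508],
       [-0.98673643, -0.02248574, -0.16076568],
       [ 0.16064984,  0.00687864, -0.98698749]]), 't': array([0.02751462, 0.4204663 , 1.06046308])}
wrist {'vfov': 66.74705806745784, 'cx': 325.46786068899956, 'cy': 234.1343209098691, 'k1': -0.049725528704975215, 'R': array([[ 0.22792057,  0.97367917, -0.00104667],
       [ 0.91970936, -0.21493405,  0.32853927],
       [ 0.31966688, -0.07584349, -0.94448973]]), 't': array([-0.67510689, -0.0437274 ,  0.38091711])}
```

View pics/a_top.png

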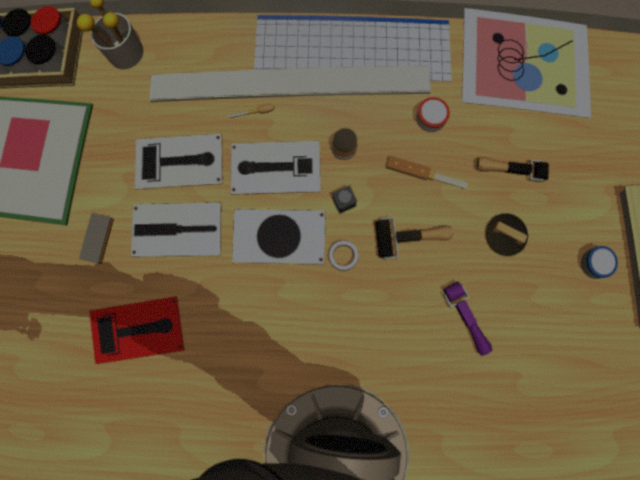

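View pics/a_scene.png

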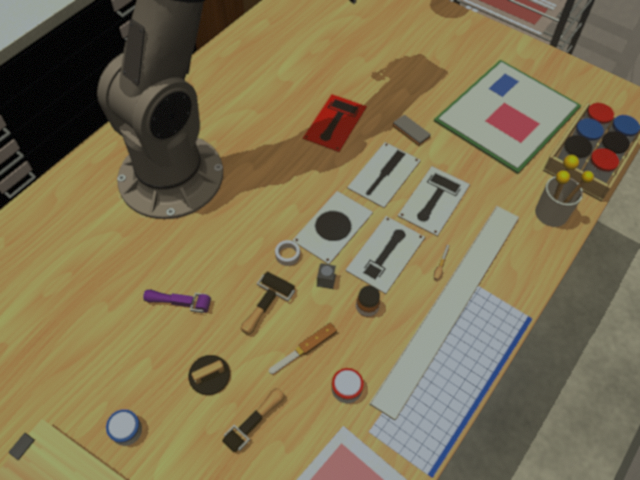

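```bash
cat > h.py <<'E'
from plant import bot
import numpy as np, cv2
from scipy.spatial.transform import Rotation as Rn
def unproj(px,z,p):
    f=240/np.tan(np.radians(p['vfov'])/2)
    px=np.atleast_2d(px).astype(float)
    d=(px-[p['cx'],p['cy']])/f
    u=d.copy()
    for _ in range(30): u=d/(1+p['k1']*(u**2).sum(1,keepdims=True))
    rays=np.c_[u,np.ones(len(u))]@p['R']
    c=-p['R'].T@p['t']
    return c+rays*((z-c[2])/rays[:,2])[:,None]
def proj(X,p):
    f=240/np.tan(np.radians(p['vfov'])/2)
    X=np.atleast_2d(X)@p['R'].T+p['t']
    u=X[:,:2]/X[:,2:]
    u=u*(1+p['k1']*(u**2).sum(1,keepdims=True))
    return u*f+[p['cx'],p['cy']]
def tcp():
    s=bot.observe(); q=s['orientation']
    return np.array(s['position']),Rn.from_quat([q[1],q[2],q[3],q[0]])
E
python3 - <<'E'
from h import *
bot.get_image('top');p=bot.camera_params('top')
zs=dict(wide_brayer_mid=.016,narrow_brayer_mid=.016,baren_mid=.02,ink_knife_mid=.009,wide_board_mark=.006,narrow_board_mark=.006,baren_board_mark=.006,knife_board_mark=.006,ink_jar_mid=.031)
for n,z in zs.items():
    for d in bot.masks_of(n,'top'):
        m=d['pixels'];ys,xs=np.nonzero(m);P=unproj(np.c_[xs,ys],z,p)[:,:2]
        (c,wh,a)=cv2.minAreaRect((P*1000).astype(np.float32))
        print(n,round(d['confidence'],2),np.round(d['rect']),len(xs),'c',np.round(c),'wh',np.round(wh),round(a,1),'mean',np.round(P.mean(0)*1000))
E
```

```text
wide_brayer_mid 0.6 [418. 238.  84.  43.] 1384 c [ 443. -152.] wh [ 87. 159.] 4.9 mean [ 442. -131.]
narrow_brayer_mid 0.86 [468. 320.  51.  74.] 1090 c [ 277. -262.] wh [158.  48.] 29.2 mean [ 282. -259.]
narrow_brayer_mid 0.82 [514. 168.  72.  26.] 971 c [ 594. -365.] wh [160.  45.] 88.0 mean [ 597. -371.]
baren_mid 0.67 [507. 235.  41.  45.] 1456 c [ 452. -344.] wh [90. 89.] 88.4 mean [ 452. -344.]
baren_mid 0.48 [514. 167.  70.  24.] 969 c [ 594. -365.] wh [157.  46.] 89.2 mean [ 597. -371.]
ink_knife_mid 0.79 [428. 173.  82.  28.] 867 c [ 582. -181.] wh [177.  31.] 75.3 mean [ 584. -168.]
wide_board_mark 0.62 [137. 330.  98.  67.] 4982 c [237. 417.] wh [117. 196.] 11.7 mean [237. 416.]
wide_board_mark 0.58 [179. 163.  83.  58.] 4299 c [598. 351.] wh [114. 192.] 4.7 mean [598. 351.]
narrow_board_mark 0.69 [274. 169.  94.  54.] 4644 c [588. 142.] wh [115. 192.] 2.7 mean [587. 142.]
baren_board_mark 0.78 [281. 236.  96.  56.] 4947 c [438. 128.] wh [113. 191.] 0.2 mean [438. 128.]
knife_board_mark 0.73 [175. 229.  87.  51.] 4693 c [450. 345.] wh [113. 194.] 2.0 mean [449. 344.]
ink_jar_mid 0.59 [342. 143.  27.  31.] 679 c [635.  -1.] wh [71. 50.] 0.6 mean [633.  -3.]
```

The top view shows the wide brayer at (413,236), narrow brayer (514,168), knife (427,172), baren (507,235) and jar (344,143). The boards are wide (179,162), narrow (275,167), knife (176,229) and baren (279,236). The red board and purple brayer are decoys. Next I'll refine the poses in rectified views.

```bash
cat >> h.py <<'E'
def ortho(im,p,c,z,h=.11,s=.0005):
    n=int(2*h/s); i,j=np.mgrid[0:n,0:n]   # col-> -y, row-> -x (as in top view)
    X=c[0]+h-i*s; Y=c[1]+h-j*s
    q=proj(np.c_[X.ravel(),Y.ravel(),np.full(X.size,z)],p).astype(np.float32).reshape(n,n,2)
    return cv2.remap(im,q[...,0],q[...,1],cv2.INTER_CUBIC)
def o2w(px,c,h=.11,s=.0005):
    px=np.atleast_2d(px); return np.c_[c[0]+h-px[:,1]*s,c[1]+h-px[:,0]*s]
def rectfit(mask,c):
    cs,_=cv2.findContours(mask.astype(np.uint8),cv2.RETR_EXTERNAL,cv2.CHAIN_APPROX_NONE)
    k=max(cs,key=cv2.contourArea)[:,0]
    W=o2w(k,c)*1000
    (cc,wh,a)=cv2.minAreaRect(W.astype(np.float32))
    b=cv2.boxPoints((cc,wh,a)); e=b[1]-b[0]; f=b[2]-b[1]
    L=e if np.linalg.norm(e)>np.linalg.norm(f) else f
    return np.array(cc),sorted(wh)[::-1],np.degrees(np.arctan2(L[1],L[0]))%180
E
cat > t1.py <<'E'
from h import *
im=bot.get_image('top');p=bot.camera_params('top')
B=dict(wide=(.598,.351),narrow=(.588,.142),baren=(.438,.128),knife=(.450,.345))
T=dict(wide_t=(.443,-.152,.012),narrow_t=(.594,-.365,.012),baren_t=(.452,-.344,.01),knife_t=(.582,-.181,.009))
tiles=[]
for n,c in B.items():
    o=ortho(im,p,c,.006);g=o.min(2)
    hsv=cv2.cvtColor(o,cv2.COLOR_RGB2HSV)
    w=(hsv[...,1]<60)&(g>90)
    w=cv2.morphologyEx(w.astype(np.uint8),cv2.MORPH_CLOSE,np.ones((3,3)))
    w=cv2.morphologyEx(w,cv2.MORPH_OPEN,np.ones((9,9)))
    R=rectfit(w,c);print(n,'board',R)
    cs,_=cv2.findContours(w,cv2.RETR_EXTERNAL,2);k=max(cs,key=cv2.contourArea)
    full=np.zeros_like(w);cv2.drawContours(full,[k],-1,1,-1);full=cv2.erode(full,np.ones((11,11)))
    d=(full>0)&(g<100);d=cv2.morphologyEx(d.astype(np.uint8),cv2.MORPH_OPEN,np.ones((7,7)))
    print('   sil',rectfit(d,c))
    cv2.drawContours(o,cv2.findContours(d,0,1)[0],-1,(255,0,0),1);cv2.drawContours(o,[k],-1,(0,255,0),1)
    tiles.append(o[::2,::2])
for n,c in T.items():
    tiles.append(ortho(im,p,c[:2],c[2])[::2,::2])
cv2.imwrite('pics/tiles.png',cv2.resize(np.vstack([np.hstack(tiles[:4]),np.hstack(tiles[4:])]),(800,400))[:,:,::-1])
E
python3 t1.py
```

```text
wide board (array([598.83239746, 351.67938232]), [190.13059997558594, 112.59044647216797], np.float32(94.39872))
   sil (array([598.95562744, 352.12182617]), [160.7689666748047, 87.7763671875], np.float32(94.08563))
narrow board (array([588.36621094, 141.43902588]), [189.93206787109375, 112.96189880371094], np.float32(92.683784))
   sil (array([588.92199707, 142.37173462]), [160.48573303222656, 46.33479690551758], np.float32(92.38596))
baren board (array([439.49075317, 128.25270081]), [190.0760040283203, 112.77921295166016], np.float32(90.42283))
   sil (array([439.75, 128.25]), [92.5, 92.5], np.float32(90.0))
knife board (array([449.30981445, 345.49908447]), [190.59671020507812, 112.82648468017578], np.float32(92.28048))Traceback (most recent call last):
  File "t1.py", line 16, in <module>
    print('   sil',rectfit(d,c))
                   ~~~~~~~^^^^^
  File "h.py", line 31, in rectfit
    k=max(cs,key=cv2.contourArea)[:,0]
      ~~~^^^^^^^^^^^^^^^^^^^^^^^^
ValueError: max() iterable argument is empty
```

```bash
sed -i 's/cv2.drawContours(full,\[k\],-1,1,-1)/cv2.fillPoly(full,[np.int32(cv2.boxPoints(cv2.minAreaRect(k)))],1)/; s/np.ones((11,11))/np.ones((7,7))/;s/np.ones((7,7)))$/np.ones((5,5)))/' t1.py
python3 t1.py
```

```text
wide board (array([598.87060547, 351.80752563]), [190.17767333984375, 112.57115936279297], np.float32(94.43954))
   sil (array([598.90264893, 352.21017456]), [160.94273376464844, 88.30397033691406], np.float32(93.814095))
narrow board (array([588.43634033, 141.41290283]), [189.88624572753906, 113.03086853027344], np.float32(92.67543))
   sil (array([588.4944458 , 142.10868835]), [160.23814392089844, 46.57981491088867], np.float32(92.93567))
baren board (array([439.50912476, 128.33856201]), [190.0528564453125, 112.47000122070312], np.float32(90.274155))
   sil (array([439.75, 128.5 ]), [93.0, 92.5], np.float32(90.0))
knife board (array([449.42932129, 345.61645508]), [190.56109619140625, 113.0100326538086], np.float32(92.34262))
   sil (array([449.85491943, 347.64331055]), [179.61651611328125, 27.954858779907227], np.float32(92.64255))
```

View pics/tiles.png

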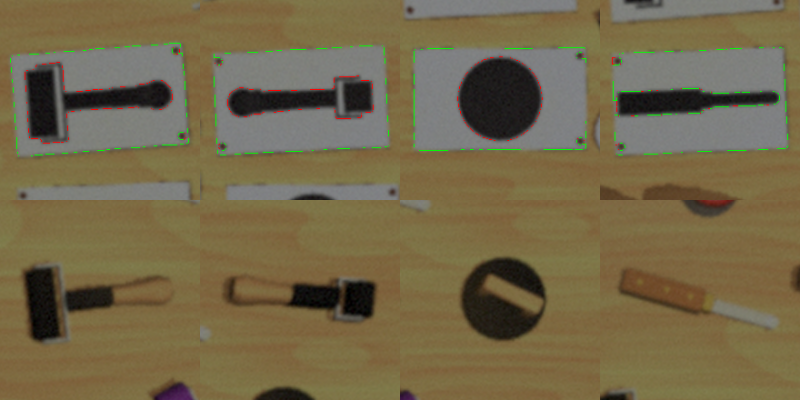

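```bash
cat > plan.py <<'E'
from h import *
import sys,ast
# args: list of (x,y,z mm, jaw angle deg)
p,R=tcp();s=bot.observe()
print('t',round(s['time_s'],2),'tcp',np.round(p*1000,1),'jaw',round(np.degrees(np.arctan2(*R.as_matrix()[[1,0],0])),2),'tilt',np.round(R.as_matrix()[:2,2]*57.3,2),'open',round(s['opening']*1000,1))
for x,y,z,a in ast.literal_eval(sys.argv[1]):
    a=np.radians(a);c,q=np.cos(a),np.sin(a)
    Rt=Rn.from_matrix(np.array([[c,q,0],[q,-c,0],[0,0,-1]]))
    print((x,y,z),'xyz',np.round(R.inv().apply(np.array([x,y,z])-p*1000),1),'ang',np.round((R.inv()*Rt).as_rotvec(degrees=True),1))
E
python3 -c "
from h import *
p,R=tcp();c=bot.camera_params('wrist');C=-c['R'].T@c['t'];print('cam in tool',R.inv().apply(C-p),'fwd',R.inv().apply(c['R'][2]))"
python3 plan.py "[(400,520,300,50),(560,100,330,10),(540,-150,330,0)]"
```

```text
cam in tool [ 0.00057954 -0.0844581  -0.12566289] fwd [2.14178307e-04 3.28462911e-01 9.44516845e-01]
t 0.75 tcp [154.4 657.1 248.3] jaw 76.77 tilt [-0.  0.] open 85.2
(400, 520, 300) xyz [-77.2 270.4 -51.7] ang [-0.  -0.  26.8]
(560, 100, 330) xyz [-449.5  522.3  -81.7] ang [-0.   0.  66.8]
(540, -150, 330) xyz [-697.4  560.   -81.7] ang [-0.   0.  76.8]
```

>>> {"name": "drive_tool", "arguments": {"xyz": [[-40,45,-10],[-40,90,-20],[-60,135,-30],[-70,180,-40],[-77,225,-50],[-77,270,-52],[-110,300,-60],[-150,330,-65],[-190,355,-70],[-230,380,-75],[-275,405,-80],[-320,435,-82],[-360,465,-82],[-405,490,-82],[-449,520,-82],[-495,525,-82],[-545,532,-82],[-595,538,-82],[-640,540,-82],[-680,540,-82]], "angular": [[0,0,5],[0,0,10],[0,0,15],[0,0,20],[0,0,24],[0,0,27],[0,0,31],[0,0,35],[0,0,40],[0,0,44],[0,0,48],[0,0,52],[0,0,57],[0,0,62],[0,0,66],[0,0,69],[0,0,71],[0,0,73],[0,0,75],[0,0,76.8]], "gripper": [1,1,1,1,1,1,1,1,1,1,1,1,1,1,1,1,1,1,1,1]}}

```text
time_s: 2.75
position: [0.5237, -0.1312, 0.3306]
orientation: [0.0, 1.0, -0.002, 0.0]
wrist_force: [0.1, 0.3, 0.0]
opening: 0.0852
```

```bash
python3 plan.py "[(520,-180,330,0)]"
```

```text
t 2.75 tcp [ 523.7 -131.2  330.6] jaw -0.19 tilt [ 0.04 -0.  ] open 85.2
(520, -180, 330) xyz [-3.5 48.8  0.6] ang [ 0.  -0.  -0.2]
```

>>> {"name": "drive_tool", "arguments": {"xyz": [[0,30,0],[0,50,0],[0,50,0],[0,50,0],[0,50,0]], "angular": [[0,0,0],[0,0,0],[0,0,0],[0,0,0],[0,0,0]], "gripper": [1,1,1,1,1]}}

```text
time_s: 3.25
position: [0.5247, -0.1774, 0.3303]
orientation: [-0.0, 1.0, 0.0, -0.0]
wrist_force: [0.3, 0.1, 0.3]
opening: 0.0853
```

```bash
cat > t2.py <<'E'
from h import *
p=bot.camera_params('wrist');im=bot.get_image('wrist')
cv2.imwrite('pics/w1.png',im[:,:,::-1])
zs=dict(wide_brayer_mid=.012,narrow_brayer_mid=.012,baren_mid=.01,ink_knife_mid=.009)
for n,z in zs.items():
    for d in bot.masks_of(n,'wrist'):
        ys,xs=np.nonzero(d['pixels']);P=unproj(np.c_[xs,ys],z,p)[:,:2]*1000
        c,wh,a=cv2.minAreaRect(P.astype(np.float32))
        print(n,round(d['confidence'],2),np.round(d['rect']),'c',np.round(c),np.round(wh),round(a,1))
T=dict(wide_t=(.443,-.152,.012),narrow_t=(.594,-.365,.012),baren_t=(.452,-.344,.01),knife_t=(.582,-.181,.009))
it=bot.get_image('top');pt=bot.camera_params('top')
a=[];b=[]
for n,c in T.items():
    a.append(ortho(im,p,c[:2],c[2])[::2,::2]);b.append(ortho(it,pt,c[:2],c[2])[::2,::2])
np.savez('w1.npz',im=im,it=it,**{'p_'+k:v for k,v in p.items()})
cv2.imwrite('pics/tiles2.png',cv2.resize(np.vstack([np.hstack(a),np.hstack(b)]),(800,400))[:,:,::-1])
E
python3 t2.py
```

```text
wide_brayer_mid 0.6 [252. 155.  78. 134.] c [ 445. -152.] [ 89. 162.] 7.3
narrow_brayer_mid 0.65 [139. 246. 107.  76.] c [ 273. -265.] [169.  46.] 28.1
narrow_brayer_mid 0.64 [378. 315.  43. 103.] c [ 601. -369.] [168.  48.] 85.5
narrow_brayer_mid 0.61 [378. 178.  57. 140.] c [ 582. -180.] [175.  29.] 74.9
narrow_brayer_mid 0.6 [251. 154.  77. 136.] c [ 447. -152.] [ 89. 162.] 8.7
baren_mid 0.62 [275. 302.  63.  66.] c [ 456. -347.] [91. 93.] 20.0
ink_knife_mid 0.85 [378. 179.  52. 139.] c [ 582. -181.] [178.  29.] 74.7
ink_knife_mid 0.59 [250. 155.  74. 137.] c [ 444. -152.] [ 88. 162.] 6.9
```

View pics/w1.png

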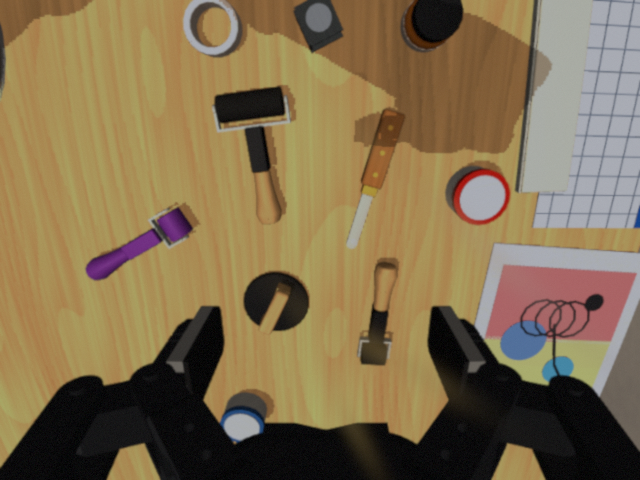

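View pics/tiles2.png

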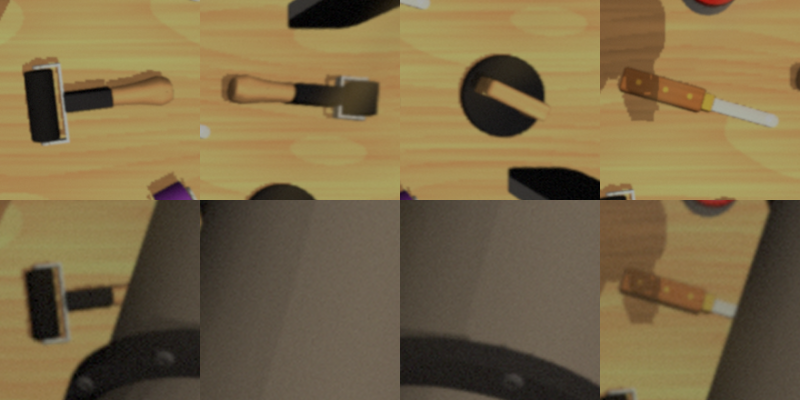

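```bash
cat > fit.py <<'E'
from h import *
from scipy.optimize import minimize
def box(x0,x1,y0,y1,z0,z1): return np.array([[x,y,z] for x in(x0,x1) for y in(y0,y1) for z in(z0,z1)],float)
def cyl_y(x,r,hw,z): return np.array([[x+r*np.cos(t),s*hw,z+r*np.sin(t)] for t in np.linspace(0,6.28,17) for s in(-1,1)])
def disc(x,r,z0,z1): return np.array([[x+r*np.cos(t),r*np.sin(t),z] for t in np.linspace(0,6.28,41) for z in(z0,z1)])
def brayer(hw,yw): return [cyl_y(58,16,hw,16),box(36,60,-yw,yw,13,19),box(-18,36,-10,10,4,28),
   np.array([[x,r*np.cos(t),16+r*np.sin(t)] for x,r in((-83,8),(-79,12),(-70,13),(-55,11)) for t in np.linspace(0,6.28,13)]),
   np.array([[x,r*np.cos(t),16+r*np.sin(t)] for x,r in((-60,11),(-18,9)) for t in np.linspace(0,6.28,13)])]
M=dict(wide_brayer_mid=brayer(37.5,44),narrow_brayer_mid=brayer(17,23),baren_mid=[disc(0,46,0,10),box(-34,34,-9,9,26,38)],
 ink_knife_mid=[box(-64,28,-13,13,0,18),box(28,114,-7,7,8,11)])
def render(n,q,p,z0=0,sh=4):
    x,y,a=q;c,s=np.cos(np.radians(a)),np.sin(np.radians(a))
    m=np.zeros((480,640),np.uint8)
    for P in M[n]:
        W=np.c_[x+c*P[:,0]-s*P[:,1],y+s*P[:,0]+c*P[:,1],P[:,2]+z0]/1000
        h=cv2.convexHull(proj(W,p).astype(np.float32))
        cv2.fillConvexPoly(m,np.int32(np.round(h*2**sh)),1,cv2.LINE_8,sh)
    return m
def fit(n,mask,p,q0,z0=0):
    up=mask.astype(float)
    def cost(q):
        m=cv2.GaussianBlur(render(n,q,p,z0).astype(float),(0,0),1.2)
        return ((m-sm)**2).sum()
    sm=cv2.GaussianBlur(up,(0,0),1.2)
    best=None
    for k in range(3):
        r=minimize(cost,q0 if best is None else best.x,method='Nelder-Mead',options=dict(initial_simplex=np.array(q0 if best is None else best.x)+np.array([[0,0,0],[6,0,0],[0,6,0],[0,0,5]])*(1 if k==0 else .4)*(-1)**k))
        if best is None or r.fun<best.fun: best=r
    m=render(n,best.x,p,z0)>0
    return best.x,(m&mask).sum()/(m|mask).sum()
def look(n,cam,q0,z0=0,tag=None,near=60):
    p=bot.camera_params(cam);im=bot.get_image(cam)
    pc=proj(np.array([[q0[0]/1000,q0[1]/1000,(z0+15)/1000]]),p)[0]
    for d in bot.masks_of(n,cam):
        ys,xs=np.nonzero(d['pixels'])
        P=unproj(np.array([[xs.mean(),ys.mean()]]),.012+z0/1000,p)[0,:2]*1000
        if np.hypot(*(P-q0[:2]))>near: continue
        q,iou=fit(n,d['pixels'],p,q0,z0)
        print(n,cam,'conf',round(d['confidence'],2),'pose',np.round(q,1),'iou',round(iou,3))
        o=im.copy();cv2.drawContours(o,cv2.findContours(render(n,q,p,z0),0,1)[0],-1,(0,255,0),1)
        if tag: cv2.imwrite(f'pics/{tag}.png',o[:,:,::-1])
        return q,im,p
    print('none',n)
E
cat > t3.py <<'E'
from fit import *
import time
I=dict(wide_brayer_mid=(445,-157,95),narrow_brayer_mid=(596,-367,-92),ink_knife_mid=(590,-156,-105),baren_mid=(454,-345,-60))
tot=None
for n,q in I.items():
    r=look(n,'wrist',q,near=40)
    if r is None: continue
    q,im,p=r
    if tot is None: tot=im.copy()
    cv2.drawContours(tot,cv2.findContours(render(n,q,p),0,1)[0],-1,(0,255,0),1)
cv2.imwrite('pics/fit1.png',tot[:,:,::-1])
E
python3 t3.py
```

```text
wide_brayer_mid wrist conf 0.87 pose [ 445.8 -145.9   97.1] iou 0.848
narrow_brayer_mid wrist conf 0.9 pose [ 600.2 -368.5  -94.7] iou 0.91
none ink_knife_mid
baren_mid wrist conf 0.57 pose [ 455.4 -349.6  -49.2] iou 0.907
```

View pics/fit1.png

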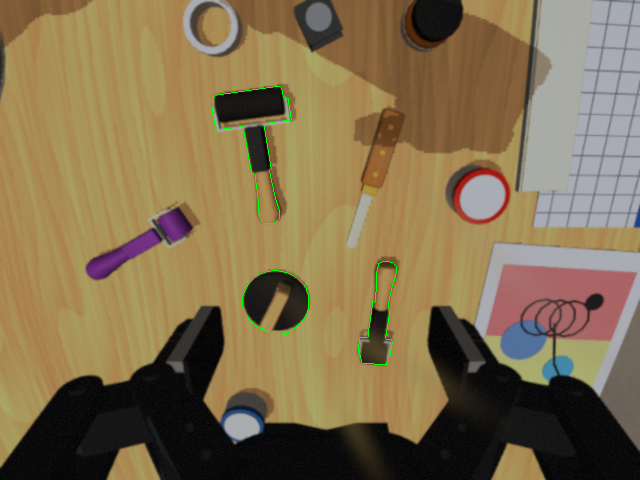

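```bash
python3 plan.py "[(446,-146,180,7)]"
```

```text
t 3.95 tcp [ 524.5 -178.5  330.3] jaw -0.03 tilt [-0. -0.] open 85.1
(446, -146, 180) xyz [-78.5 -32.4 150.3] ang [ 0.  0. -7.]
```

>>> {"name": "drive_tool", "arguments": {"xyz": [[-20,-8,40],[-40,-16,75],[-58,-24,110],[-78,-32,150],[-78,-32,150],[-78,-32,150],[-78,-32,150]], "angular": [[0,0,-2],[0,0,-4],[0,0,-6],[0,0,-7],[0,0,-7],[0,0,-7],[0,0,-7]], "gripper": [1,1,1,1,1,1,1]}}

```text
time_s: 4.65
position: [0.4477, -0.1468, 0.1813]
orientation: [0.0, 0.998, 0.061, 0.001]
wrist_force: [0.4, -0.2, 0.9]
opening: 0.0853
```

```bash
python3 -c "
from fit import *
look('wide_brayer_mid','wrist',(445.8,-145.9,97.1),tag='wb1')"; python3 plan.py "[(446,-146,22,7)]"
```

```text
wide_brayer_mid wrist conf 0.69 pose [ 445.7 -146.6   96.8] iou 0.858
t 4.75 tcp [ 447.7 -146.8  181.3] jaw 6.96 tilt [ 0.11 -0.02] open 85.2
(446, -146, 22) xyz [ -1.9  -1.  159.3] ang [ 0.  -0.1 -0. ]
```

View pics/wb1.png

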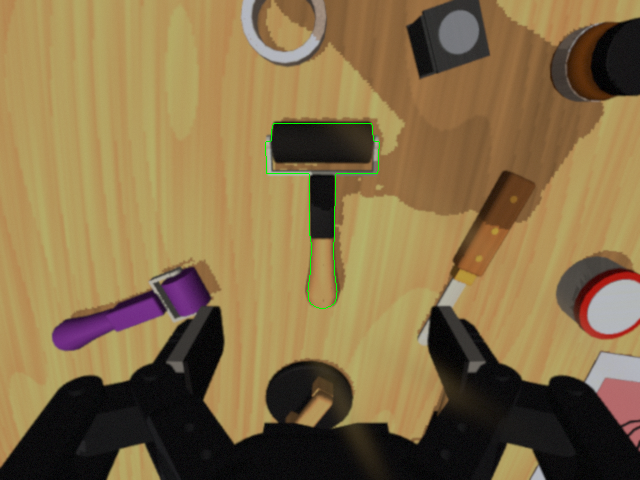

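>>> {"name": "drive_tool", "arguments": {"xyz": [[-2,0,40],[-2,0,80],[-2,0,110],[-2,0,135],[-2,0,150],[-2,0,159],[-2,0,159],[-2,0,159],[-2,0,159],[-2,0,159],[-2,0,159],[-2,0,159],[-2,0,159],[-2,0,159]], "angular": [[0,0,0],[0,0,0],[0,0,0],[0,0,0],[0,0,0],[0,0,0],[0,0,0],[0,0,0],[0,0,0],[0,0,0],[0,0,0],[0,0,0],[0,0,0],[0,0,0]], "gripper": [1,1,1,1,1,1,1,0,0,0,0,0,0,0], "force": 50}}

```text
time_s: 6.15
position: [0.4448, -0.1466, 0.0217]
orientation: [-0.0, 0.998, 0.061, 0.0]
wrist_force: [-1.3, 0.7, 9.2]
opening: 0.0192
```

```bash
python3 plan.py "[(446,-146,150,7),(620,40,150,7),(599,357,150,4.3)]"
```

```text
t 6.15 tcp [ 444.8 -146.6   21.7] jaw 6.98 tilt [0.03 0.01] open 19.2
(446, -146, 150) xyz [   1.4   -0.4 -128.3] ang [-0. -0. -0.]
(620, 40, 150) xyz [ 196.7 -163.9 -128.1] ang [-0. -0. -0.]
(599, 357, 150) xyz [ 214.3 -481.1 -128. ] ang [-0.  -0.   2.7]
```

>>> {"name": "drive_tool", "arguments": {"xyz": [[0,0,-10],[0,0,-30],[0,0,-60],[0,0,-95],[0,0,-128],[20,-20,-128],[45,-45,-128],[75,-75,-128],[105,-110,-128],[135,-145,-128],[160,-180,-128],[180,-220,-128],[190,-260,-128],[197,-300,-128],[202,-340,-128],[206,-380,-128],[210,-415,-128],[212,-445,-128],[214,-470,-128],[214,-481,-128]], "angular": [[0,0,0],[0,0,0],[0,0,0],[0,0,0],[0,0,0],[0,0,0],[0,0,0],[0,0,0],[0,0,0],[0,0,0],[0,0,0],[0,0,0],[0,0,0],[0,0,0.5],[0,0,1],[0,0,1.5],[0,0,2],[0,0,2.7],[0,0,2.7],[0,0,2.7]], "gripper": [0,0,0,0,0,0,0,0,0,0,0,0,0,0,0,0,0,0,0,0]}}

```text
time_s: 8.15
position: [0.5975, 0.3596, 0.1495]
orientation: [0.0, 0.999, 0.039, -0.0]
wrist_force: [-0.3, 0.7, -2.6]
opening: 0.0189
```

```bash
python3 -c "
from fit import *
p,R=tcp();print(bot.observe()['wrist_force'])
look('wide_brayer_mid','wrist',(p[0]*1000,p[1]*1000,94.3),z0=p[2]*1000-21.7,tag='wb2')"; python3 plan.py "[(598.5,356.9,28,4.3)]"
```

```text
[-0.26459548  0.69919645 -2.61545452]
wide_brayer_mid wrist conf 0.87 pose [597.7 360.3  94.4] iou 0.823
t 8.25 tcp [597.8 358.1 149.4] jaw 4.41 tilt [-0.02 -0.02] open 19.1
(598.5, 356.9, 28) xyz [  0.7   1.3 121.4] ang [0.  0.  0.1]
```

View pics/wb2.png

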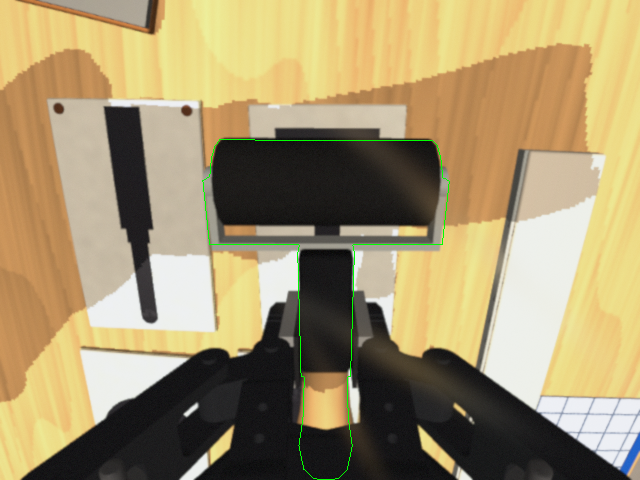

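>>> {"name": "drive_tool", "arguments": {"xyz": [[1,2,25],[1,2,55],[1,2,80],[1,2,100],[1,2,110],[1,2,115],[1,2,118],[1,2,118],[1,2,118],[1,2,118]], "angular": [[0,0,0],[0,0,0],[0,0,0],[0,0,0],[0,0,0],[0,0,0],[0,0,0],[0,0,0],[0,0,0],[0,0,0]], "gripper": [0,0,0,0,0,0,0,0,0,0]}}

```text
time_s: 9.25
position: [0.6, 0.355, 0.032]
orientation: [-0.0, 0.999, 0.037, 0.0]
wrist_force: [0.1, -1.0, -2.1]
opening: 0.0191
```

```bash
python3 -c "
from fit import *
p,R=tcp();print(bot.observe()['wrist_force'])
im=bot.get_image('wrist');cv2.imwrite('pics/wb3.png',im[:,:,::-1])"; python3 plan.py "[(598.5,356.2,27.7,4.3)]"
```

```text
[ 0.09231113 -0.98488676 -2.13951538]
t 9.3 tcp [599.9 355.   31.9] jaw 4.28 tilt [0.03 0.02] open 19.0
(598.5, 356.2, 27.7) xyz [-1.3 -1.3  4.2] ang [-0. -0. -0.]
```

View pics/wb3.png

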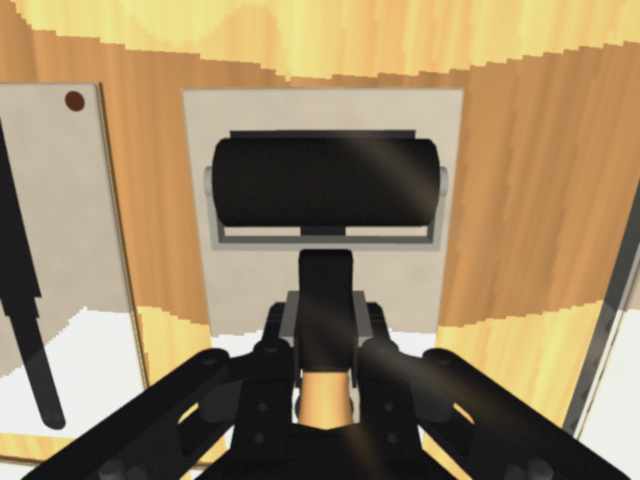

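>>> {"name": "drive_tool", "arguments": {"xyz": [[-1.3,-1.3,1],[-1.3,-1.3,2.5],[-1.3,-1.3,3.5],[-1.3,-1.3,4.2],[-1.3,-1.3,4.2],[-1.3,-1.3,4.2]], "angular": [[0,0,0],[0,0,0],[0,0,0],[0,0,0],[0,0,0],[0,0,0]], "gripper": [0,0,0,0,0,0]}}

```text
time_s: 9.9
position: [0.5981, 0.3562, 0.0278]
orientation: [-0.0, 0.999, 0.037, -0.0]
wrist_force: [-5.6, -2.5, 11.0]
opening: 0.0187
```

```bash
python3 -c "
from fit import *
print(bot.observe()['wrist_force'])"; python3 plan.py "[(598.5,356.2,27.7,4.3)]"
```

```text
[-5.60176803 -2.46405034 10.97414343]
t 9.9 tcp [598.1 356.2  27.8] jaw 4.28 tilt [-0.03  0.03] open 18.7
(598.5, 356.2, 27.7) xyz [0.4 0.1 0.1] ang [-0.  0. -0.]
```

>>> {"name": "drive_tool", "arguments": {"xyz": [[0,0,0],[0,0,0],[0,0,0],[0,0,0],[0,0,0],[0,0,-10],[0,0,-40],[0,0,-80],[0,0,-120],[0,0,-150],[0,0,-150],[0,0,-150]], "angular": [[0,0,0],[0,0,0],[0,0,0],[0,0,0],[0,0,0],[0,0,0],[0,0,0],[0,0,0],[0,0,0],[0,0,0],[0,0,0],[0,0,0]], "gripper": [0.6,0.6,0.7,0.8,1,1,1,1,1,1,1,1]}}

```text
time_s: 11.1
position: [0.5985, 0.3563, 0.1783]
orientation: [-0.001, 0.999, 0.037, 0.001]
wrist_force: [-1.2, 0.2, -0.4]
opening: 0.0854
```

```bash
python3 -c "
from fit import *
look('wide_brayer_mid','wrist',(598,357,94.3),z0=6,tag='wb4')"; python3 plan.py "[(640,120,230,0),(600,-368.5,200,-5)]"
```

```text
wide_brayer_mid wrist conf 0.59 pose [599.  356.4  94.3] iou 0.858
t 11.2 tcp [597.8 355.9 176.5] jaw 4.28 tilt [-0.06 -0.03] open 85.2
(640, 120, 230) xyz [ 24.4 238.5 -53.4] ang [0.  0.1 4.3]
(600, -368.5, 200) xyz [-51.9 722.6 -23.1] ang [0.  0.1 9.3]
```

View pics/wb4.png

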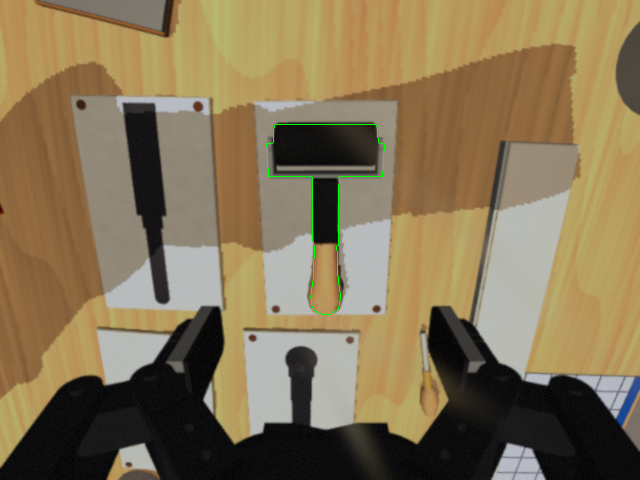

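>>> {"name": "drive_tool", "arguments": {"xyz": [[3,30,-30],[0,75,-50],[-3,120,-50],[-6,165,-50],[-10,210,-50],[-13,255,-50],[-16,300,-50],[-20,345,-50],[-23,390,-50],[-27,435,-50],[-31,480,-50],[-35,525,-45],[-39,570,-40],[-43,615,-35],[-47,655,-30],[-50,690,-25],[-52,710,-23],[-52,722,-23],[-52,722,-23],[-52,722,-23]], "angular": [[0,0,0.5],[0,0,1],[0,0,2],[0,0,2],[0,0,3],[0,0,3],[0,0,4],[0,0,4],[0,0,5],[0,0,5],[0,0,6],[0,0,6],[0,0,7],[0,0,7],[0,0,8],[0,0,8],[0,0,9],[0,0,9],[0,0,9],[0,0,9]], "gripper": [1,1,1,1,1,1,1,1,1,1,1,1,1,1,1,1,1,1,1,1]}}

```text
time_s: 13.2
position: [0.6005, -0.3667, 0.1997]
orientation: [-0.0, 0.999, -0.041, -0.0]
wrist_force: [-1.3, 1.0, -0.1]
opening: 0.0854
```

```bash
python3 -c "
from fit import *
look('narrow_brayer_mid','wrist',(600,-368.5,-94.7),tag='nb1')"; python3 plan.py "[(600,-368.5,22,-4.7)]"
```

```text
narrow_brayer_mid wrist conf 0.65 pose [ 599.1 -368.5  -94.9] iou 0.886
t 13.3 tcp [ 600.9 -366.1  200. ] jaw -4.61 tilt [0.   0.04] open 85.0
(600, -368.5, 22) xyz [ -0.7   2.6 178. ] ang [-0.  -0.   0.1]
```

View pics/nb1.png

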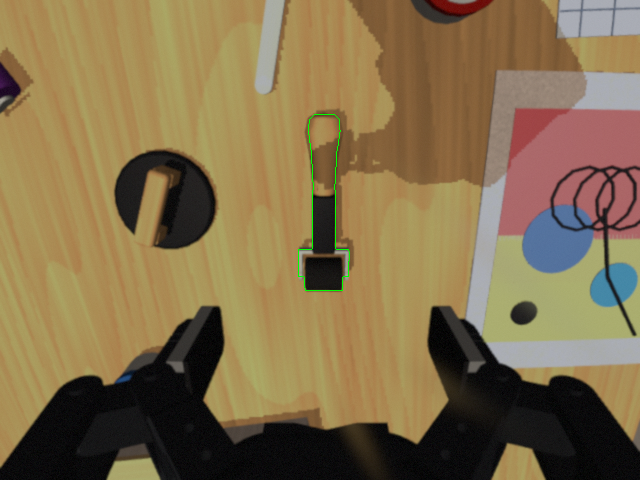

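>>> {"name": "drive_tool", "arguments": {"xyz": [[-2,2.6,40],[-2,2.6,80],[-2,2.6,120],[-2,2.6,150],[-2,2.6,170],[-2,2.6,178],[-2,2.6,178],[-2,2.6,178],[-2,2.6,178],[-2,2.6,178],[-2,2.6,178],[-2,2.6,178],[-2,2.6,178],[-2,2.6,178],[-2,2.6,178]], "angular": [[0,0,0],[0,0,0],[0,0,0],[0,0,0],[0,0,0],[0,0,0],[0,0,0],[0,0,0],[0,0,0],[0,0,0],[0,0,0],[0,0,0],[0,0,0],[0,0,0],[0,0,0]], "gripper": [1,1,1,1,1,1,1,1,0,0,0,0,0,0,0], "force": 50}}

```text
time_s: 14.8
position: [0.5981, -0.3703, 0.0225]
orientation: [0.0, 0.999, -0.041, 0.0]
wrist_force: [-1.2, 0.8, 5.9]
opening: 0.0192
```

```bash
python3 plan.py "[(600,-368.5,160,-4.7),(588.6,136.6,160,2.7)]"
```

```text
t 14.8 tcp [ 598.1 -370.3   22.5] jaw -4.73 tilt [ 0.02 -0.  ] open 19.2
(600, -368.5, 160) xyz [   1.7   -1.9 -137.5] ang [ 0. -0. -0.]
(588.6, 136.6, 160) xyz [ -51.3 -504.4 -137.6] ang [ 0.  -0.  -7.4]
```

>>> {"name": "drive_tool", "arguments": {"xyz": [[0,0,-10],[0,0,-30],[0,-5,-65],[0,-25,-100],[-3,-60,-130],[-7,-100,-138],[-12,-145,-138],[-17,-190,-138],[-22,-235,-138],[-27,-280,-138],[-32,-325,-138],[-37,-370,-138],[-42,-410,-138],[-46,-450,-138],[-49,-480,-138],[-51,-497,-138],[-51,-503,-138],[-51,-503,-138],[-51,-503,-138]], "angular": [[0,0,0],[0,0,0],[0,0,0],[0,0,-0.5],[0,0,-1],[0,0,-2],[0,0,-2],[0,0,-3],[0,0,-3],[0,0,-4],[0,0,-4],[0,0,-5],[0,0,-6],[0,0,-7],[0,0,-7.4],[0,0,-7.4],[0,0,-7.4],[0,0,-7.4],[0,0,-7.4]], "gripper": [0,0,0,0,0,0,0,0,0,0,0,0,0,0,0,0,0,0,0]}}

```text
time_s: 16.7
position: [0.5889, 0.1333, 0.1604]
orientation: [0.0, 1.0, 0.022, 0.0]
wrist_force: [0.5, -0.4, -1.4]
opening: 0.0185
```

```bash
python3 -c "
from fit import *
p,R=tcp()
look('narrow_brayer_mid','wrist',(p[0]*1000,p[1]*1000+2,-87.3),z0=p[2]*1000-22.5,tag='nb2')
print(np.round(tcp()[0]*1000,1),bot.observe()['wrist_force'])"; python3 plan.py "[(588.6,134.8,35,2.7),(588.6,134.8,28.3,2.7)]"
```

```text
narrow_brayer_mid wrist conf 0.68 pose [589.  135.1 -87.6] iou 0.732
[588.8 133.4 160.3] [ 0.27469529 -0.16943755 -0.63948778]
t 16.8 tcp [588.8 133.4 160.3] jaw 2.54 tilt [ 0.01 -0.02] open 19.1
(588.6, 134.8, 35) xyz [ -0.2  -1.5 125.3] ang [ 0.  -0.  -0.2]
(588.6, 134.8, 28.3) xyz [ -0.2  -1.5 132. ] ang [ 0.  -0.  -0.2]
```

View pics/nb2.png

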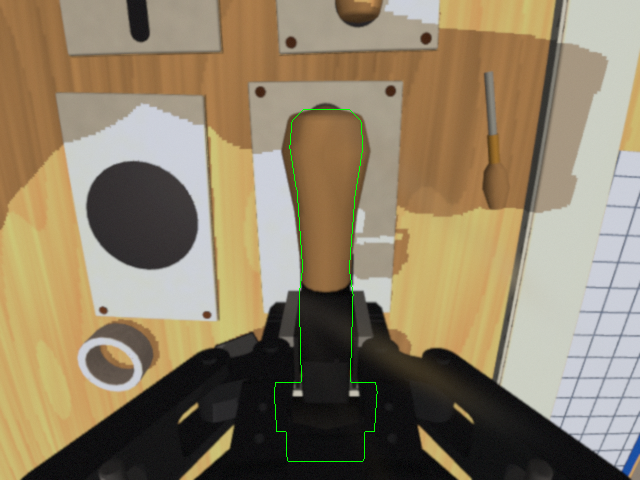

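```bash
python3 -c "
from fit import *
im=bot.get_image('scene');p=bot.camera_params('scene')
c=proj(np.array([[.589,.135,.15]]),p)[0].astype(int);print(c)
o=im[c[1]-75:c[1]+75,c[0]-100:c[0]+100]
cv2.imwrite('pics/nb3.png',cv2.resize(o,(800,600),interpolation=cv2.INTER_CUBIC)[:,:,::-1])"
```

```text
[390 221]
```

View pics/nb3.png

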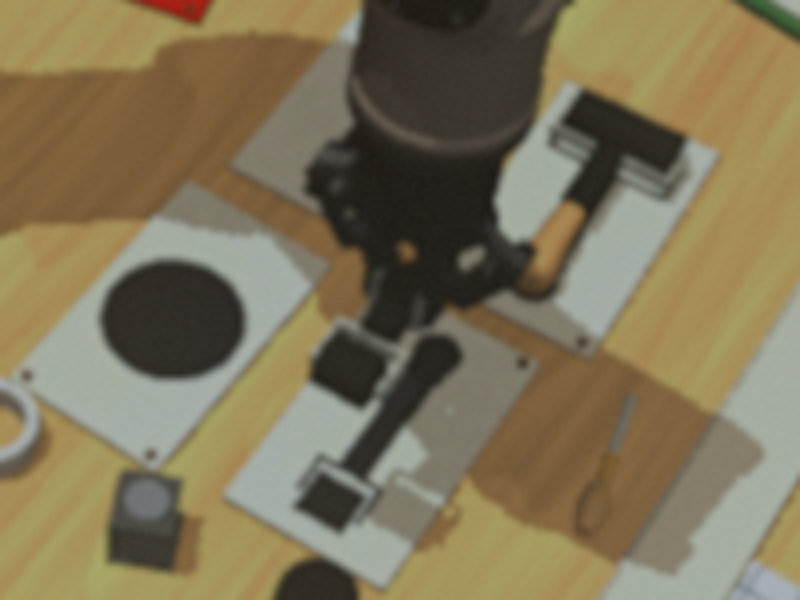

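```bash
python3 -c "
from fit import *
p=bot.camera_params('scene')
for a in(0,8,15):
    t=np.radians(a)
    for x in(58,-80):
        X=[.589,.135-x*np.cos(t)/1000,.154-x*np.sin(t)/1000]
        c=proj(np.array([X]),p)[0]; print(a,x,(c-[290,146])*4)
p=bot.camera_params('wrist')
im=bot.get_image('wrist')
o=im.copy()
import fit
base=fit.M['narrow_brayer_mid']
for a,col in((0,(0,255,0)),(8,(255,0,0)),(14,(0,0,255))):
    t=np.radians(a);R=np.array([[np.cos(t),0,np.sin(t)],[0,1,0],[-np.sin(t),0,np.cos(t)]])
    fit.M['x']=[(q-[0,0,16])@R.T+[0,0,16] for q in base]
    cv2.drawContours(o,cv2.findContours(render('x',(588.8,135.1,-87.4),p,137.8),0,1)[0],-1,col,1)
cv2.imwrite('pics/nb4.png',o[:,:,::-1])
"
```

```text
0 58 [345.26150074 366.71175853]
0 -80 [480.46656651 204.44627547]
8 58 [344.52374587 373.9937145 ]
8 -80 [482.36449145 193.60243141]
15 58 [344.83551979 379.06371681]
15 -80 [482.80481756 185.61020466]
```

View pics/nb4.png

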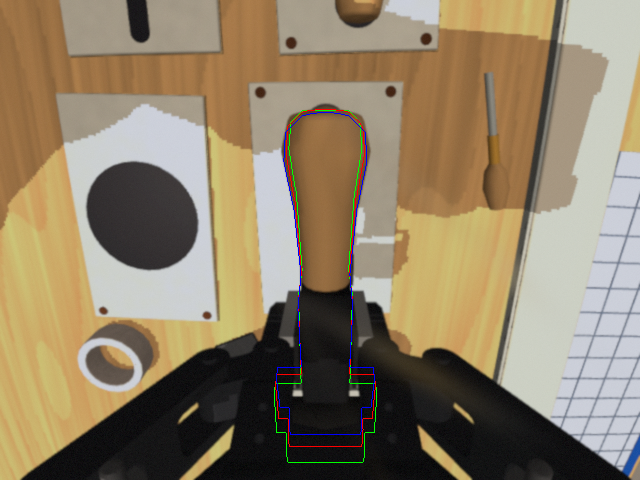

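>>> {"name": "drive_tool", "arguments": {"xyz": [[0,-1,30],[0,-1.5,60],[0,-1.5,90],[0,-1.5,110],[0,-1.5,120],[0,-1.5,126],[0,-1.5,128],[0,-1.5,128],[0,-1.5,128]], "angular": [[0,0,0],[0,0,0],[0,0,0],[0,0,0],[0,0,0],[0,0,0],[0,0,0],[0,0,0],[0,0,0]], "gripper": [0,0,0,0,0,0,0,0,0]}}

```text
time_s: 17.8
position: [0.589, 0.1369, 0.0329]
orientation: [-0.0, 1.0, 0.023, 0.001]
wrist_force: [-0.5, -0.2, -1.1]
opening: 0.0192
```

```bash
python3 -c "
from fit import *
print(bot.observe()['wrist_force'])"; python3 plan.py "[(588.6,134.8,28.3,2.7)]"
```

```text
[-0.51999651 -0.18711434 -1.11486972]
t 17.8 tcp [589.  136.9  32.9] jaw 2.67 tilt [0.06 0.03] open 19.2
(588.6, 134.8, 28.3) xyz [-0.5  2.   4.6] ang [-0.  -0.1 -0. ]
```

>>> {"name": "drive_tool", "arguments": {"xyz": [[-0.5,2,1],[-0.5,2,2.5],[-0.5,2,3.8],[-0.5,2,4.7],[-0.5,2,4.7],[-0.5,2,4.7]], "angular": [[0,0,0],[0,0,0],[0,0,0],[0,0,0],[0,0,0],[0,0,0]], "gripper": [0,0,0,0,0,0]}}

```text
time_s: 18.4
position: [0.5883, 0.1347, 0.0283]
orientation: [-0.0, 1.0, 0.023, 0.0]
wrist_force: [-5.7, -0.7, 18.5]
opening: 0.0193
```

```bash
python3 -c "
from fit import *
print(bot.observe()['wrist_force'])"; python3 plan.py "[(588.6,134.8,28.3,2.7)]"
```

```text
[-5.7174975  -0.66726135 18.50916722]
t 18.4 tcp [588.3 134.7  28.3] jaw 2.66 tilt [0.01 0.04] open 19.3
(588.6, 134.8, 28.3) xyz [ 0.3 -0.1 -0. ] ang [-0. -0. -0.]
```

>>> {"name": "drive_tool", "arguments": {"xyz": [[0,0,0],[0,0,0],[0,0,0],[0,0,0],[0,0,0],[0,0,-10],[0,0,-40],[0,0,-80],[0,0,-120],[0,0,-150],[0,0,-150],[0,0,-150]], "angular": [[0,0,0],[0,0,0],[0,0,0],[0,0,0],[0,0,0],[0,0,0],[0,0,0],[0,0,0],[0,0,0],[0,0,0],[0,0,0],[0,0,0]], "gripper": [0.6,0.6,0.7,0.8,1,1,1,1,1,1,1,1]}}

```text
time_s: 19.6
position: [0.5883, 0.135, 0.1783]
orientation: [-0.001, 1.0, 0.023, 0.001]
wrist_force: [-0.9, 0.3, -0.9]
opening: 0.0851
```

```bash
python3 -c "
from fit import *
look('narrow_brayer_mid','wrist',(588.5,136,-87.3),z0=6,tag='nb5')"; python3 plan.py "[(590,-156,190,-15)]"
```

```text
narrow_brayer_mid wrist conf 0.89 pose [588.6 136.7 -87.4] iou 0.898
t 19.7 tcp [587.6 134.7 176.8] jaw 2.68 tilt [-0.06 -0.02] open 85.3
(590, -156, 190) xyz [-11.2 290.5 -13.1] ang [ 0.   0.1 17.7]
```

View pics/nb5.png

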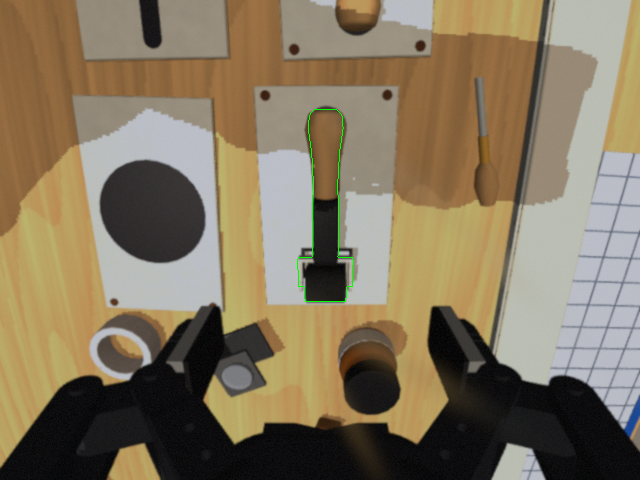

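>>> {"name": "drive_tool", "arguments": {"xyz": [[0,30,-10],[-2,70,-13],[-4,110,-13],[-6,150,-13],[-8,190,-13],[-9,230,-13],[-10,260,-13],[-11,282,-13],[-11,290,-13],[-11,290,-13],[-11,290,-13]], "angular": [[0,0,1],[0,0,3],[0,0,5],[0,0,7],[0,0,10],[0,0,13],[0,0,15],[0,0,17],[0,0,18],[0,0,18],[0,0,18]], "gripper": [1,1,1,1,1,1,1,1,1,1,1]}}

```text
time_s: 20.8
position: [0.5906, -0.1544, 0.1898]
orientation: [-0.0, 0.991, -0.133, -0.001]
wrist_force: [-0.0, 0.3, -0.3]
opening: 0.0854
```

```bash
python3 -c "
from fit import *
look('ink_knife_mid','wrist',(588,-158,-105),tag='k1') or look('ink_knife_mid','wrist',(588,-158,-105),tag='k1')"; python3 plan.py "[(590,-156,14,-15)]"
```

```text
ink_knife_mid wrist conf 0.57 pose [ 587.9 -156.  -105.5] iou 0.94
t 20.9 tcp [ 590.9 -154.   190.1] jaw -15.2 tilt [-0.03  0.03] open 85.5
(590, -156, 14) xyz [ -0.2   2.2 176.1] ang [-0.   0.  -0.2]
```

View pics/k1.png

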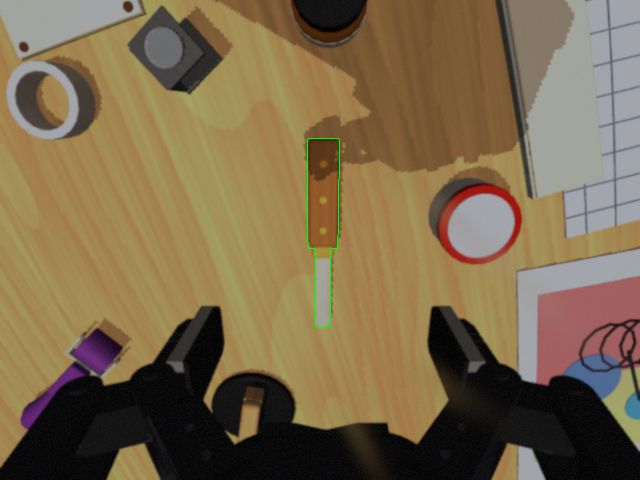

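```bash
python3 plan.py "[(587.9,-156,20,-15.5)]"
```

```text
t 20.9 tcp [ 590.9 -154.   190.1] jaw -15.2 tilt [-0.03  0.03] open 85.5
(587.9, -156, 20) xyz [ -2.2   2.8 170.1] ang [-0.   0.   0.3]
```

>>> {"name": "drive_tool", "arguments": {"xyz": [[-2.5,2.5,40],[-2.5,2.5,80],[-2.5,2.5,115],[-2.5,2.5,145],[-2.5,2.5,162],[-2.5,2.5,170],[-2.5,2.5,170],[-2.5,2.5,170]], "angular": [[0,0,0.3],[0,0,0.3],[0,0,0.3],[0,0,0.3],[0,0,0.3],[0,0,0.3],[0,0,0.3],[0,0,0.3]], "gripper": [1,1,1,1,1,1,1,1]}}

```text
time_s: 21.7
position: [0.5884, -0.1573, 0.0216]
orientation: [0.0, 0.991, -0.136, 0.001]
wrist_force: [-0.1, 0.1, -0.1]
opening: 0.0854
```

```bash
python3 plan.py "[(587.9,-156,20,-15.5)]"
```

```text
t 21.7 tcp [ 588.4 -157.3   21.6] jaw -15.61 tilt [ 0.08 -0.01] open 85.4
(587.9, -156, 20) xyz [-0.8 -1.1  1.6] ang [-0.  -0.1 -0.1]
```

>>> {"name": "drive_tool", "arguments": {"xyz": [[0,-1,1],[0,-1,1],[0,-1,1],[0,-1,1],[0,-1,1],[0,-1,1],[0,-1,1],[0,-1,1]], "angular": [[0,0,0],[0,0,0],[0,0,0],[0,0,0],[0,0,0],[0,0,0],[0,0,0],[0,0,0]], "gripper": [1,0,0,0,0,0,0,0], "force": 50}}

```text
time_s: 22.5
position: [0.588, -0.1563, 0.0197]
orientation: [-0.0, 0.991, -0.136, 0.0]
wrist_force: [-1.4, 0.7, 5.7]
opening: 0.0248
```

```bash
python3 plan.py "[(588,-156,170,-15.5),(600,100,170,0),(448.3,371.6,170,2.4)]"
```

```text
t 22.5 tcp [ 588.  -156.3   19.7] jaw -15.63 tilt [0.02 0.  ] open 24.8
(588, -156, 170) xyz [-1.000e-01 -3.000e-01 -1.503e+02] ang [-0.  -0.  -0.1]
(600, 100, 170) xyz [ -57.5 -250.1 -150.3] ang [ -0.   -0.  -15.6]
(448.3, 371.6, 170) xyz [-276.8 -470.8 -150.3] ang [ -0.  -0. -18.]
```

>>> {"name": "drive_tool", "arguments": {"xyz": [[0,0,-10],[0,0,-35],[0,-10,-75],[-3,-30,-115],[-12,-65,-145],[-22,-105,-150],[-32,-145,-150],[-42,-185,-150],[-52,-225,-150],[-70,-260,-150],[-95,-290,-150],[-125,-320,-150],[-155,-350,-150],[-185,-380,-150],[-212,-407,-150],[-237,-432,-150],[-257,-452,-150],[-272,-466,-150],[-277,-471,-150],[-277,-471,-150]], "angular": [[0,0,0],[0,0,0],[0,0,-1],[0,0,-2],[0,0,-4],[0,0,-6],[0,0,-8],[0,0,-10],[0,0,-12],[0,0,-14],[0,0,-15],[0,0,-16],[0,0,-17],[0,0,-18],[0,0,-18],[0,0,-18],[0,0,-18],[0,0,-18],[0,0,-18],[0,0,-18]], "gripper": [0,0,0,0,0,0,0,0,0,0,0,0,0,0,0,0,0,0,0,0]}}

```text
time_s: 24.5
position: [0.4477, 0.3723, 0.1696]
orientation: [0.0, 1.0, 0.021, 0.0]
wrist_force: [-0.7, -0.2, -1.3]
opening: 0.0245
```

```bash
python3 -c "
from fit import *
p,R=tcp()
look('ink_knife_mid','wrist',(p[0]*1000,p[1]*1000,-87.6),z0=p[2]*1000-19.7,tag='k2')
print(bot.observe()['wrist_force'])"; python3 plan.py "[(448.3,371.6,32,2.4)]"
```

```text
ink_knife_mid wrist conf 0.71 pose [447.9 371.9 -87.5] iou 0.857
[-0.57396569  0.43305547 -1.36825857]
t 24.6 tcp [448.7 370.8 169.7] jaw 2.3 tilt [ 0.02 -0.02] open 24.5
(448.3, 371.6, 32) xyz [ -0.4  -0.9 137.7] ang [ 0.  -0.  -0.1]
```

View pics/k2.png

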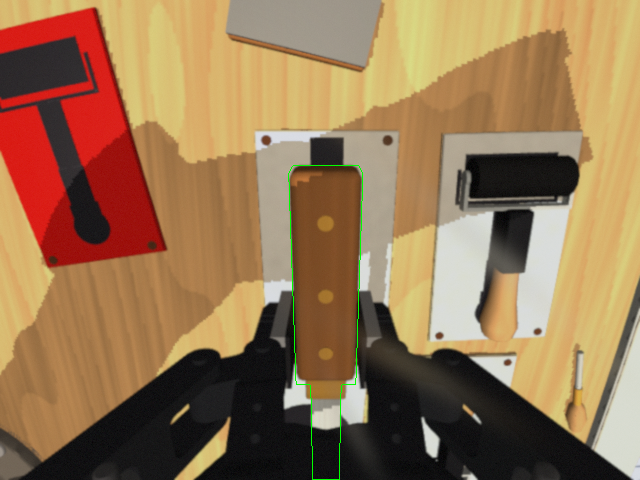

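>>> {"name": "drive_tool", "arguments": {"xyz": [[-0.4,-1,30],[-0.4,-1,65],[-0.4,-1,95],[-0.4,-1,115],[-0.4,-1,128],[-0.4,-1,134],[-0.4,-1,137],[-0.4,-1,137],[-0.4,-1,137]], "angular": [[0,0,0],[0,0,0],[0,0,0],[0,0,0],[0,0,0],[0,0,0],[0,0,0],[0,0,0],[0,0,0]], "gripper": [0,0,0,0,0,0,0,0,0]}}

```text
time_s: 25.5
position: [0.4479, 0.3732, 0.0332]
orientation: [-0.0, 1.0, 0.021, 0.0]
wrist_force: [0.1, -1.1, -1.0]
opening: 0.0246
```

```bash
python3 -c "
from fit import *
print(bot.observe()['wrist_force'])"; python3 plan.py "[(448.3,372,25.7,2.4)]"
```

```text
[ 0.10965742 -1.0867546  -1.0238852 ]
t 25.5 tcp [447.9 373.2  33.2] jaw 2.37 tilt [0.04 0.05] open 24.6
(448.3, 372, 25.7) xyz [0.3 1.2 7.5] ang [-0. -0. -0.]
```

>>> {"name": "drive_tool", "arguments": {"xyz": [[0.3,1.2,2],[0.3,1.2,4],[0.3,1.2,6],[0.3,1.2,7],[0.3,1.2,7.4],[0.3,1.2,7.4],[0.3,1.2,7.4]], "angular": [[0,0,0],[0,0,0],[0,0,0],[0,0,0],[0,0,0],[0,0,0],[0,0,0]], "gripper": [0,0,0,0,0,0,0]}}

```text
time_s: 26.2
position: [0.4479, 0.3718, 0.0257]
orientation: [-0.0, 1.0, 0.021, -0.0]
wrist_force: [-5.8, -3.3, 18.5]
opening: 0.0248
```

```bash
python3 -c "
from fit import *
print(bot.observe()['wrist_force'])"; python3 plan.py "[(448.3,372,25.7,2.4)]"
```

```text
[-5.76301671 -3.27734022 18.4936399 ]
t 26.2 tcp [447.9 371.8  25.7] jaw 2.37 tilt [-0.03  0.03] open 24.8
(448.3, 372, 25.7) xyz [ 0.4 -0.2 -0. ] ang [-0.  0. -0.]
```

>>> {"name": "drive_tool", "arguments": {"xyz": [[0,0,0],[0,0,0],[0,0,0],[0,0,0],[0,0,0],[0,0,-10],[0,0,-40],[0,0,-80],[0,0,-120],[0,0,-150],[0,0,-150],[0,0,-150]], "angular": [[0,0,0],[0,0,0],[0,0,0],[0,0,0],[0,0,0],[0,0,0],[0,0,0],[0,0,0],[0,0,0],[0,0,0],[0,0,0],[0,0,0]], "gripper": [0.6,0.6,0.7,0.8,1,1,1,1,1,1,1,1]}}

```text
time_s: 27.4
position: [0.4479, 0.372, 0.176]
orientation: [-0.001, 1.0, 0.021, 0.0]
wrist_force: [-0.4, -0.1, -0.3]
opening: 0.0855
```

```bash
python3 -c "
from fit import *
look('ink_knife_mid','wrist',(448,372,-87.6),z0=6,tag='k3')"; python3 plan.py "[(560,100,200,0),(455,-347,190,20)]"
```

```text
ink_knife_mid wrist conf 0.71 pose [448.7 371.3 -87.5] iou 0.939
t 27.5 tcp [447.5 371.5 174.5] jaw 2.38 tilt [-0.04 -0.04] open 85.4
(560, 100, 200) xyz [101.1 276.  -25.4] ang [0.  0.  2.4]
(455, -347, 190) xyz [-22.3 718.2 -15. ] ang [  0.    0.1 -17.6]
```

View pics/k3.png

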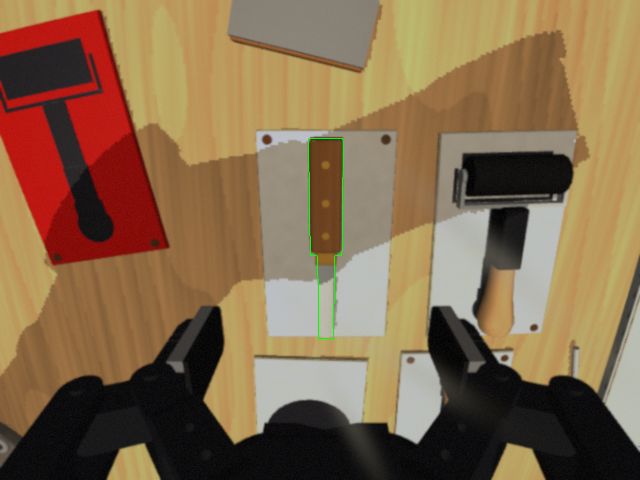

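>>> {"name": "drive_tool", "arguments": {"xyz": [[15,40,-15],[35,80,-25],[52,125,-25],[68,170,-25],[82,215,-25],[90,260,-25],[92,305,-25],[90,350,-25],[85,395,-25],[78,440,-25],[68,485,-25],[56,530,-25],[42,575,-22],[25,615,-18],[8,655,-15],[-8,690,-15],[-18,710,-15],[-22,718,-15],[-22,718,-15],[-22,718,-15]], "angular": [[0,0,1],[0,0,3],[0,0,5],[0,0,7],[0,0,9],[0,0,11],[0,0,13],[0,0,15],[0,0,17],[0,0,19],[0,0,21],[0,0,23],[0,0,24],[0,0,25],[0,0,26],[0,0,27],[0,0,27],[0,0,27],[0,0,27],[0,0,27]], "gripper": [1,1,1,1,1,1,1,1,1,1,1,1,1,1,1,1,1,1,1,1]}}

```text
time_s: 29.5
position: [0.4561, -0.3455, 0.1895]
orientation: [-0.0, 0.977, -0.213, -0.0]
wrist_force: [0.0, -0.2, 0.3]
opening: 0.0852
```

```bash
python3 -c "
from fit import *
q,im,p=look('baren_mid','wrist',(455,-348,65),tag='b1')
# bar: ortho at z=.038 , pale pixels inside disc
c=(q[0]/1000,q[1]/1000)
o=ortho(im,p,c,.038,h=.06)
cv2.imwrite('pics/b1o.png',o[:,:,::-1])
hsv=cv2.cvtColor(o,cv2.COLOR_RGB2HSV)
d=im.copy()
m=((o.max(2)>110)).astype(np.uint8)
n=len(o);yy,xx=np.mgrid[:n,:n];m[np.hypot(yy-n/2,xx-n/2)>n/2*.62]=0
m=cv2.morphologyEx(m,cv2.MORPH_OPEN,np.ones((9,9)))
cs=max(cv2.findContours(m,0,1)[0],key=cv2.contourArea)[:,0]
print(cv2.minAreaRect((o2w(cs,c,h=.06)*1000).astype(np.float32)))
"; python3 plan.py "[(455,-349,30,-25)]"
```

```text
baren_mid wrist conf 0.94 pose [ 455.8 -348.7   69.1] iou 0.964
((454.6026916503906, -349.89434814453125), (71.13312530517578, 18.7055606842041), 65.51751708984375)
t 29.6 tcp [ 456.5 -345.2  189.7] jaw -24.51 tilt [-0.02  0.03] open 85.5
(455, -349, 30) xyz [  0.4   4.2 159.7] ang [-0.   0.   0.5]
```

View pics/b1.png

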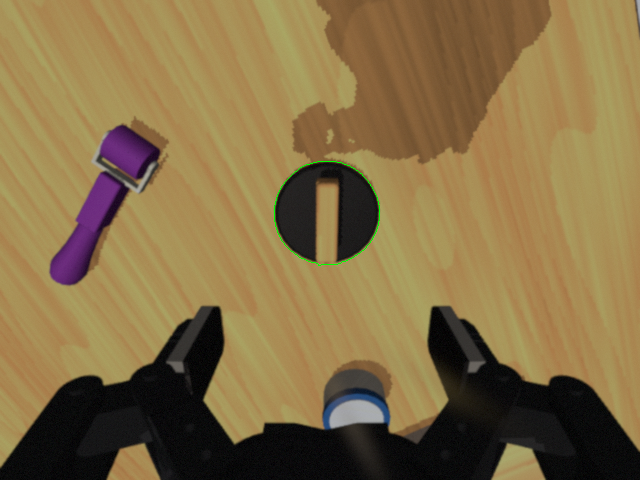

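View pics/b1o.png

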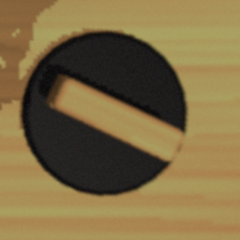

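>>> {"name": "drive_tool", "arguments": {"xyz": [[0.5,4,40],[0.5,4,80],[0.5,4,115],[0.5,4,140],[0.5,4,152],[0.5,4,157],[0.5,4,157],[0.5,4,157],[0.5,4,157],[0.5,4,157],[0.5,4,157],[0.5,4,157],[0.5,4,157],[0.5,4,157]], "angular": [[0,0,0],[0,0,0],[0,0,0],[0,0,0],[0,0,0],[0,0,0],[0,0,0],[0,0,0],[0,0,0],[0,0,0],[0,0,0],[0,0,0],[0,0,0],[0,0,0]], "gripper": [1,1,1,1,1,1,1,0,0,0,0,0,0,0], "force": 50}}

```text
time_s: 31.0
position: [0.4547, -0.3505, 0.0335]
orientation: [-0.0, 0.977, -0.213, 0.0]
wrist_force: [-1.1, 1.2, 8.3]
opening: 0.0168
```

```bash
python3 plan.py "[(455,-349,160,-24.5),(560,-100,170,-10),(560,0,170,0),(439.6,128.3,170,0)]"
```

```text
t 31.0 tcp [ 454.7 -350.5   33.5] jaw -24.64 tilt [0.03 0.  ] open 16.8
(455, -349, 160) xyz [  -0.3   -1.5 -126.5] ang [-0.  -0.  -0.1]
(560, -100, 170) xyz [  -8.6 -271.6 -136.4] ang [ -0.   -0.  -14.6]
(560, 0, 170) xyz [ -50.3 -362.5 -136.4] ang [ -0.   -0.  -24.6]
(439.6, 128.3, 170) xyz [-213.2 -429.  -136.5] ang [ -0.   -0.  -24.6]
```

>>> {"name": "drive_tool", "arguments": {"xyz": [[0,0,-10],[0,0,-35],[0,-15,-75],[-1,-45,-110],[-2,-85,-132],[-4,-130,-136],[-5,-175,-136],[-7,-220,-136],[-9,-262,-136],[-20,-300,-136],[-35,-335,-136],[-60,-365,-136],[-95,-383,-136],[-130,-397,-136],[-162,-409,-136],[-188,-418,-136],[-207,-425,-136],[-213,-427,-136],[-213,-427,-136],[-213,-427,-136]], "angular": [[0,0,0],[0,0,0],[0,0,-1],[0,0,-3],[0,0,-5],[0,0,-7],[0,0,-9],[0,0,-12],[0,0,-14],[0,0,-17],[0,0,-20],[0,0,-22],[0,0,-24],[0,0,-24.6],[0,0,-24.6],[0,0,-24.6],[0,0,-24.6],[0,0,-24.6],[0,0,-24.6],[0,0,-24.6]], "gripper": [0,0,0,0,0,0,0,0,0,0,0,0,0,0,0,0,0,0,0,0]}}

```text
time_s: 33.0
position: [0.4394, 0.126, 0.1693]
orientation: [-0.0, 1.0, -0.0, 0.0]
wrist_force: [0.2, 0.1, -1.9]
opening: 0.0172
```

```bash
python3 -c "
from fit import *
p,R=tcp()
look('baren_mid','wrist',(p[0]*1000,p[1]*1000,90),z0=p[2]*1000-33.5,tag='b2')
print(bot.observe()['wrist_force'])"; python3 plan.py "[(439.6,126.5,45,0)]"
```

```text
baren_mid wrist conf 0.71 pose [439.7 128.   89.2] iou 0.77
[-0.48116183  0.14359065 -1.06996931]
t 33.1 tcp [439.5 125.7 169.1] jaw -0.11 tilt [ 0.02 -0.02] open 16.9
(439.6, 126.5, 45) xyz [ 1.000e-01 -9.000e-01  1.241e+02] ang [ 0.  -0.  -0.1]
```

View pics/b2.png

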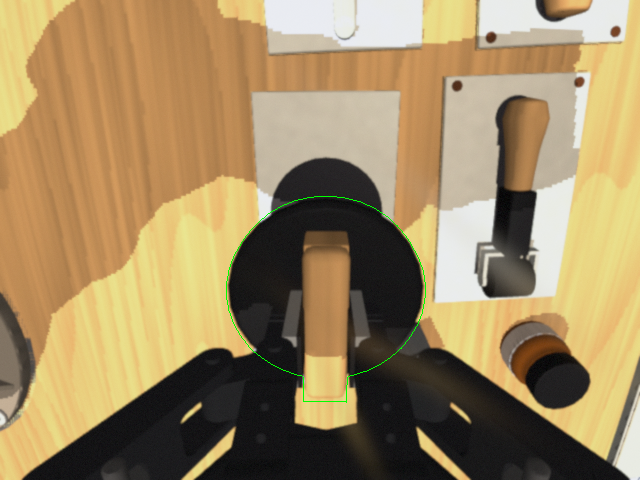

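>>> {"name": "drive_tool", "arguments": {"xyz": [[0,-0.9,30],[0,-0.9,60],[0,-0.9,90],[0,-0.9,110],[0,-0.9,120],[0,-0.9,124],[0,-0.9,124],[0,-0.9,124]], "angular": [[0,0,0],[0,0,0],[0,0,0],[0,0,0],[0,0,0],[0,0,0],[0,0,0],[0,0,0]], "gripper": [0,0,0,0,0,0,0,0]}}

```text
time_s: 33.9
position: [0.4394, 0.1275, 0.0458]
orientation: [-0.0, 1.0, -0.0, 0.001]
wrist_force: [-0.0, 0.1, -1.1]
opening: 0.0173
```

```bash
python3 plan.py "[(439.6,126.5,39.4,0)]"
```

```text
t 33.9 tcp [439.4 127.5  45.8] jaw -0.04 tilt [0.06 0.03] open 17.3
(439.6, 126.5, 39.4) xyz [0.2 1.  6.4] ang [-0.  -0.1 -0. ]
```

>>> {"name": "drive_tool", "arguments": {"xyz": [[0.2,1,1.5],[0.2,1,3],[0.2,1,4.5],[0.2,1,5.5],[0.2,1,6.2],[0.2,1,6.2],[0.2,1,6.2]], "angular": [[0,0,0],[0,0,0],[0,0,0],[0,0,0],[0,0,0],[0,0,0],[0,0,0]], "gripper": [0,0,0,0,0,0,0]}}

```text
time_s: 34.6
position: [0.439, 0.1265, 0.0394]
orientation: [-0.0, 1.0, -0.0, -0.0]
wrist_force: [-6.7, -1.3, 23.0]
opening: 0.0166
```

```bash
python3 -c "
from fit import *
print(bot.observe()['wrist_force'])"; python3 plan.py "[(439.6,126.5,39.4,0)]"
```

```text
[-6.7026792  -1.25237503 23.03914338]
t 34.6 tcp [439.  126.5  39.4] jaw -0.04 tilt [-0.01  0.05] open 16.6
(439.6, 126.5, 39.4) xyz [ 0.6  0.  -0. ] ang [-0.1  0.  -0. ]
```

Touched down; release, rise, and check from above.

>>> {"name": "drive_tool", "arguments": {"xyz": [[0,0,0],[0,0,0],[0,0,0],[0,0,0],[0,0,0],[0,0,-10],[0,0,-40],[0,0,-80],[0,0,-120],[0,0,-150],[0,0,-150],[0,0,-150]], "angular": [[0,0,0],[0,0,0],[0,0,0],[0,0,0],[0,0,0],[0,0,0],[0,0,0],[0,0,0],[0,0,0],[0,0,0],[0,0,0],[0,0,0]], "gripper": [0.6,0.6,0.7,0.8,1,1,1,1,1,1,1,1]}}

```text
time_s: 35.8
position: [0.4389, 0.1269, 0.1895]
orientation: [-0.001, 1.0, 0.0, 0.0]
wrist_force: [-0.0, 0.6, -1.8]
opening: 0.0856
```

```bash
python3 -c "
from fit import *
look('baren_mid','wrist',(439,128,90),z0=6,tag='b3')"; python3 plan.py "[(560,-150,250,0)]"
```

```text
baren_mid wrist conf 0.71 pose [439.5 128.   90.4] iou 0.954
t 35.9 tcp [438.4 126.3 188.4] jaw -0.02 tilt [-0.05 -0.02] open 85.6
(560, -150, 250) xyz [121.6 276.3 -61.6] ang [ 0.  0. -0.]
```

View pics/b3.png

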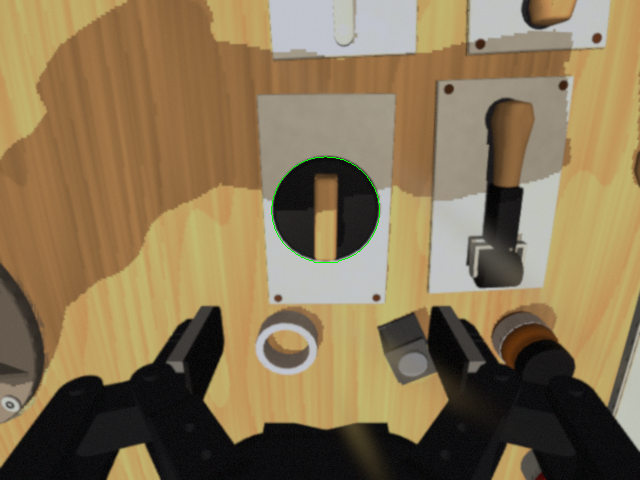

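Baren sits at (439.5, 128.0), on target. I'll move the arm aside for a final overall check with the top camera.

>>> {"name": "drive_tool", "arguments": {"xyz": [[15,25,-20],[35,60,-40],[55,95,-60],[75,135,-62],[90,175,-62],[105,215,-62],[115,250,-62],[122,285,-62],[122,325,-62],[122,355,-62],[122,375,-62],[122,375,-62],[122,375,-62]], "angular": [[0,0,0],[0,0,0],[0,0,0],[0,0,0],[0,0,0],[0,0,0],[0,0,0],[0,0,0],[0,0,0],[0,0,0],[0,0,0],[0,0,0],[0,0,0]], "gripper": [1,1,1,1,1,1,1,1,1,1,1,1,1]}}

```text
time_s: 37.2
position: [0.5602, -0.249, 0.2496]
orientation: [0.0, 1.0, -0.001, -0.001]
wrist_force: [0.1, 0.2, -0.8]
opening: 0.0854
```

```bash
python3 -c "
from fit import *
for n,q in dict(wide_brayer_mid=(598.5,356.9,94.3),narrow_brayer_mid=(588.6,136.6,-87.3),baren_mid=(439.6,128.3,90),ink_knife_mid=(448.3,372,-87.6)).items():
    look(n,'top',q,z0=6) or look(n,'top',q,z0=6)
im=bot.get_image('top');cv2.imwrite('pics/final.png',im[:,:,::-1]);p=bot.camera_params('top')
for d in bot.masks_of('ink_jar_mid','top')[:2]: print('jar',np.round(d['rect']))
"
```

```text
wide_brayer_mid top conf 0.9 pose [598.1 355.3  94. ] iou 0.89
narrow_brayer_mid top conf 0.9 pose [587.  134.3 -88.6] iou 0.868
baren_mid top conf 0.46 pose [449.3 124.8  94. ] iou 0.136
ink_knife_mid top conf 0.8 pose [447.9 374.  -87. ] iou 0.502
jar [345. 146.  24.  27.]
jar [154. 231.  46.  11.]
```

View pics/final.png

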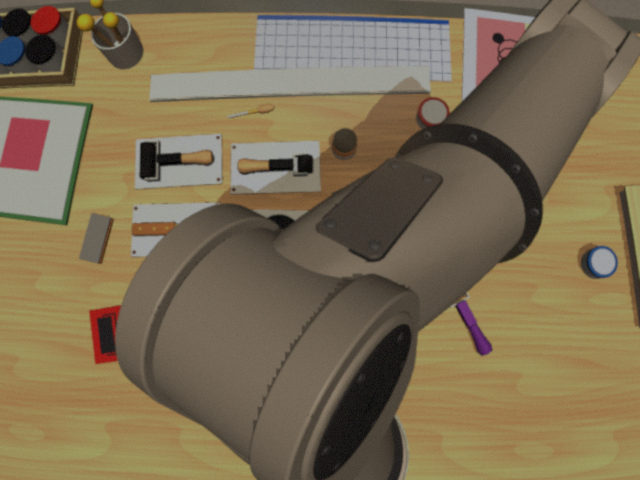

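```bash
python3 -c "
from fit import *
im=bot.get_image('top');p=bot.camera_params('top');o=im.copy()
t=[]
a=cv2.imread('pics/a_top.png')[:,:,::-1]
for n,q in dict(wide_brayer_mid=(598.5,356.9,94.3),narrow_brayer_mid=(588.6,136.6,-87.3)).items():
    k=cv2.findContours(render(n,q,p,6),0,1)[0]
    c=proj(np.array([[q[0]/1000,q[1]/1000,.02]]),p)[0].astype(int)
    o2=cv2.resize(im[c[1]-35:c[1]+35,c[0]-50:c[0]+50],(400,280),interpolation=cv2.INTER_CUBIC)
    o3=o2.copy()
    for kk in k: cv2.polylines(o3,[np.int32((kk-(c-[50,35]))*4+2)],True,(0,255,0),1)
    t.append(np.vstack([o2,o3]))
cv2.imwrite('pics/fz.png',np.hstack(t)[:,:,::-1])
"
```

```text
(no output)
```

View pics/fz.png

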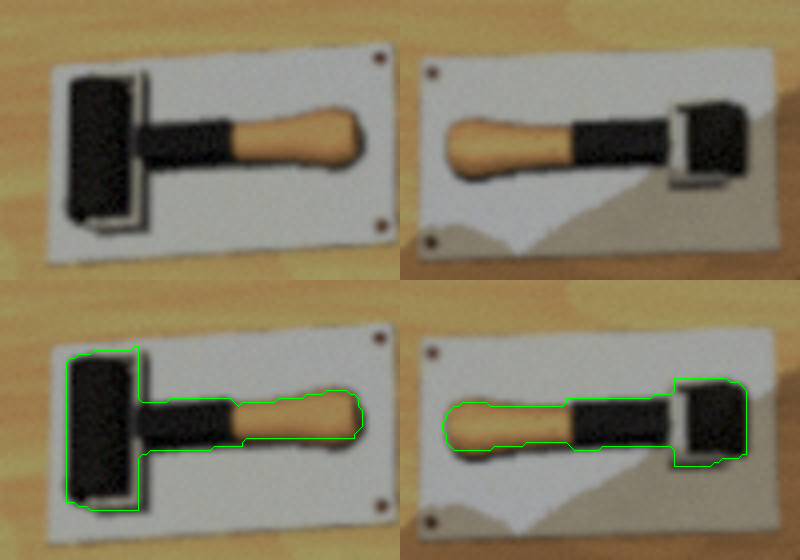

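```bash
python3 -c "
from plant import bot
print(bot.observe()['time_s'],bot.hand_in())"
```

```text
the job is handed in; nothing more can be done
37.75 None
```

All four tools are on their own silhouettes, facing the drawn way. I set each one down under contact before opening the gripper, and handed the job in at 37.75 s with the arm clear of everything. No verdict was reported.

- **Position after release (wrist camera):** every tool was within about 1 mm and 0.2° of its target.

  | Tool | Measured x, y (mm) | Target x, y (mm) |
  |---|---|---|
  | Wide brayer | 599.0, 356.4 | 598.5, 356.9 |
  | Narrow brayer | 588.6, 136.7 | 588.6, 136.6 |
  | Ink knife | 448.7, 371.3 | 448.3, 372.0 |
  | Baren | 439.5, 128.0 | 439.6, 128.3 |

- **Final top-camera check:** it put the wide brayer about 1.6 mm and the narrow brayer about 2.8 mm and 1.3° from target. That is slightly more than the wrist camera showed, and an enlarged view still showed both on their silhouettes.
- **Not confirmed from above:** the arm hid the baren and most of the knife in that last picture, so their top-camera fits are not usable. Only the wrist pictures confirm those two.
- **Ink jar:** it is still standing where it was, within about 3 pixels (roughly 6 mm, loose because the detector outline varies).

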